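# Tighten the umbrella clamp, lock eye up

### The arm

A 6-joint arm with a two-finger parallel gripper is mounted at the origin on the work surface. World frame = base frame: x ahead of the robot, y to its left, z up, the work surface at z = 0. Lengths are in m, angles in rad, forces in N, time in s.
With the tool pointing down it reaches from about 0.35 to 0.8 m from the base axis. Payload 7.3 kg.
Tool frame: the origin (TCP) lies where the fingers leave the gripper's body, on its centre line; the fingertips stand 73 mm ahead of it and the grasp point (between the pads) lies 54 mm ahead of it (bot.grip_depth is the distance from the TCP to the grasp point, in m); z points along the fingers, y is the line along which they close (so a half turn about z gives the same grasp; the last joint's range is limited). The gripper opens to 85 mm and grips with 20 to 120 N. Pads are 22 mm wide; open, the fingers measure 114 mm over their backs; the gripper's body (76 mm by 85 mm) begins 54 mm behind the grasp point. The pads swing forward as they close: fully open they stand 13 mm farther back than shut.
Start: joints at [0.963, 0.342, 1.524, -0, 1.275, -0.146], TCP at [0.234, 0.47, 0.304] pointing down, gripper open.
Joint ranges: [-2.53, 2.53], [-0.77, 2.02], [0.04, 2.7], [-1, 4.14], [0.28, 2.66], [-3.11, 3.11]. Speed limits (rad/s): [2.57, 2.57, 3.14, 3.14, 3.14, 3.14].

### API

Orientations are given as a rotation vector (axis times angle).
In Python, from bench import state, camera, calibration, bot gives the robot as it stands.
- The arm moves only by the shell command python3 -m crank 'ROWS' [FORCE]. ROWS is JSON, one flat list of numbers, 5 for each row, row after row: the shift along the tool's x, y, z in m, then the turn about the tool's z in degrees, then the finger opening in m, from 0 to 0.0854. In form: [dx, dy, dz, yaw, fingers, dx, dy, dz, yaw, fingers, ...]. A call has 1 to 12 rows; each row is the pose to reach, as a shift and turn from the pose commanded when the call began, along the tool's axes at that moment; what a row does not reach only later rows make up. A row lasts 1/10 s, in which the tool goes at most 50 mm and 8.59 degrees, less where a joint would pass 70% of its speed; a pose out of reach is approached as far as the arm can. A call with a gripper value outside its range is refused whole. The fingers move at their own pace and stop on an object; FORCE is the grip in N (left out, the last holds). Time passes only in rows, so rows that repeat a pose let the fingers close. It gives the time, the measured TCP pose, the force, the opening and the grip force at its end, in the units of the state.
- state(): the state, without advancing time (a new reading comes with each control period).
- camera(name): name is "scene" or "top"; returns the picture (400x640x3 uint8, red, green, blue); there is no depth.
- calibration(name): a dict with "camera_matrix" (3x3 intrinsics, pixels), "k1" (the pictures are not rectified: a ray, as slopes to the right and down, at radius r is drawn at 1 + k1 r^2 times it, then the intrinsics apply), "rvec" (rotation vector, rad) and "tvec" (3), from world to camera coordinates, as OpenCV has them. Camera axes: x right, y down, z forward; pixel columns grow to the right and rows downward; lengths in m; the calibration is good to about 2 mm. A picture is of the moment at which its call begins. calibration takes no time and is no camera call.
- bot.sign_off(): hands the job in; it is judged then, once.
The state is a dict: "t": time; "qpos": joint angles; "dq": joint speeds; "joint_torque": joint torques, N m; "tcp_pos": TCP position; "ee_rot": TCP orientation; "wrist_force": force on the tool from outside, world axes, zero at the start; "torque": the same for the moment, N m; "gripper_width": finger opening in m; "grasp_force": force on a finger pad.
Only numpy, scipy, OpenCV 4.12 (cv2) and the standard library are available. Lean on these libraries where they do the work, as an engineer would, in place of code of your own. Each camera call takes 0.05 s, during which the arm holds its last target. There are 200 camera calls.

### The job

Tighten the umbrella clamp by gently pushing the arms of its spoked wheel with the outside of the fingers, one arm after another, clockwise as seen from the robot, until the arm that ends in the ring-shaped lock eye points straight up, ready for its padlock. Do not unscrew the clamp, turn well past upright, or squeeze the wheel; leave everything else on the table where it lies, and finish clear of the wheel, with it at rest.

Things in the scene. Friction and masses are not known exactly. Their poses are not given: they have to be found in the camera images.
- clamp: Grey umbrella clamp fixed at the far table edge. Origin on the table straight below the wheel's hub centre. z up; x level, along the screw from wheel to pole (away from the robot, up to 20 degrees askew); y to the left seen from the robot. The wheel turns in the upright plane x = 0. Behind it: a post 44 mm wide, 158 mm high, from x = 60 mm; the pole stub, 44 mm across, 172 mm high, at x = 190 mm.
- hub (a point): Hub centre, 135 mm above the table, axes as the clamp's. The bare aluminium wheel has no rim: the hub (46 mm across, x = -19 to +15 mm) carries five straight round arms 12 mm thick, 72 degrees apart. Four end in balls 24 mm across, centred 78 mm from the hub centre (outer end at 90 mm); the fifth ends in the lock eye (outer end at 107.5 mm).
- eye (a point): Centre of the lock eye: an upright ring of 9 mm round bar, 39 mm across outside, lying in the wheel's plane at the end of the fifth arm, 88 mm from the hub centre. Fingers pushing a far-leaning arm end (over 40 degrees) straight sideways jam on it by friction; following its arc does not.
- wheel (a joint): Wheel angle, rad: 0 with the eye's arm straight up, growing clockwise seen from the robot (tightening: the wheel's top moves to the clamp's -y). At q the eye's arm leans q from vertical towards -y, the other arms q + 1.257 k (k = 1..4). Starts from -3.75 to -1.75; stops at -4.4 (unscrewed) and 1.0. Friction of 0.2 N m (4 N at 50 mm) keeps it where it is left.
- mug: White ceramic mug, 80 mm across, 92 mm high, beside the wheel; origin at the centre of its underside. Leave alone.
- candle: Amber glass candle jar with a steel lid, 72 mm across, 85 mm high, on the other side of the wheel; origin at the centre of its underside. Leave alone.
- coaster: Green glass coaster, 94 mm across, 7 mm thick, in front of the wheel; origin at the centre of its underside. Leave alone.
- opener: Flat stainless bottle opener, 120 mm long, 40 mm wide, 6 mm thick, in front of the wheel; origin at the underside. Leave alone.
- swatter: Grey plastic fly swatter lying flat at the right, 430 mm long, paddle 94 mm wide, 12 mm thick; origin at the underside of mid length. Leave alone.
- sunscreen: White plastic bottle, 54 mm across, 160 mm high, at the left; origin at the centre of its underside. Leave alone.
- can: Aluminium drink can, 66 mm across, 120 mm high, at the near right; origin at the centre of its underside. Leave alone.

How it is judged:
By the outcome, as a careful person would: the job done as asked, in the order asked, and still so for the second after the job is handed in, with the robot touching nothing.
It also fails if it takes over 64 s, if anything falls off the work surface, if the arm or the gripper's body presses on something with over 40 N, if the wrist force passes 120 N, or if a joint passes its speed limit or range.

## Working session

There is one attempt and no reset: what is moved stays moved. The work goes in short steps, Python scripts to look and compute and a shell command to move; the robot and the scene stay as the last step left them, time stands still between calls to the robot, and variables do not carry over. Pictures are saved under pics/ and viewed, at most 10 in all, crops included, and the job is handed in when it is done.

```bash
mkdir -p pics; ls
python3 - <<'E'
from bench import state,camera,calibration,bot
import cv2
for n in("scene","top"):
    im=camera(n); cv2.imwrite(f"pics/{n}0.png",im[:,:,::-1]); c=calibration(n)
    R=cv2.Rodrigues(c["rvec"] if hasattr(c["rvec"],'shape') else __import__('numpy').array(c["rvec"],float))[0]
    print(n,c,"pos",-R.T@c["tvec"])
print(state())
E
```

```text
pics
scene {'camera_matrix': array([[418.66027523,   0.        , 318.95528334],
       [  0.        , 418.66027523, 198.88164931],
       [  0.        ,   0.        ,   1.        ]]), 'k1': -0.07214038119389156, 'rvec': array([ 1.91711619,  1.45887581, -0.66126325]), 'tvec': array([-0.0756872 , -0.19832829,  2.00010414])} pos [ 1.58022207 -0.32814918  1.20028979]
top {'camera_matrix': array([[408.11524511,   0.        , 320.84705291],
       [  0.        , 408.11524511, 198.29483568],
       [  0.        ,   0.        ,   1.        ]]), 'k1': -0.01782240666966591, 'rvec': array([ 2.19381668, -2.17570256,  0.04281958]), 'tvec': array([-0.01901093,  0.44481845,  1.36543239])} pos [ 0.36788127 -0.03885915  1.38772613]
{'t': 0.1, 'qpos': array([ 9.62998473e-01,  3.42657584e-01,  1.52493616e+00,  2.23269073e-06,
        1.27538142e+00, -1.46007649e-01]), 'dq': array([ 0.00080238, -0.00226967, -0.00287004,  0.0018132 , -0.00243216,
       -0.00025376]), 'joint_torque': array([ 1.26805731e-03, -4.34447193e+01, -2.46490914e+01, -1.81769756e-04,
        4.74512985e-03,  4.52819862e-06]), 'tcp_pos': array([0.23374836, 0.46980317, 0.30328791]), 'ee_rot': array([-7.18834171e-01, -3.05772277e+00,  2.01764939e-03]), 'wrist_force': array([-0.10088942, -0.82008164,  0.90083088]), 'torque': array([-0.0257689 , -0.02363699, -0.00507962]), 'grasp_force': 0.0, 'gripper_width': 0.08527103097246277}
```

View pics/scene0.png

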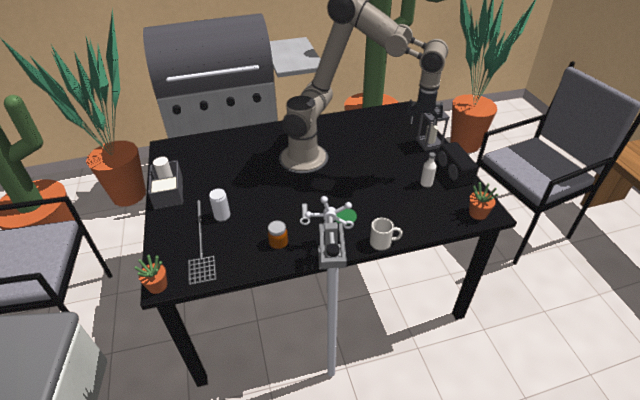

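View pics/top0.png

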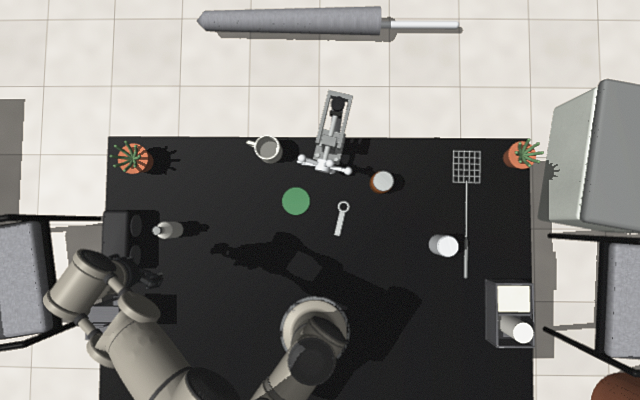

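The scene picture shows the wheel near (325,215), with the clamp behind it at (333,245). The mug is at (382,234) and the candle at (278,235). In the top view the wheel runs from about (303,160) to (350,170). I'll enlarge both.

```bash
cat > h.py <<'E'
import numpy as np, cv2
from bench import state,camera,calibration,bot
def cam(n):
    c=calibration(n); R=cv2.Rodrigues(np.array(c["rvec"],float))[0]; return c,R,np.array(c["tvec"],float)
def D(c): return np.array([c["k1"],0,0,0.])
def proj(n,P):
    c,R,t=cam(n); X=(R@np.atleast_2d(P).T).T+t; s=X[:,:2]/X[:,2:]
    s=s*(1+c["k1"]*(s**2).sum(1,keepdims=True)); K=c["camera_matrix"]
    return s@K[:2,:2].T+K[:2,2]
def ray(n,uv):
    c,R,t=cam(n); s=cv2.undistortPoints(np.array([[uv]],float),c["camera_matrix"],D(c))[0,0]
    d=R.T@np.array([*s,1]); return -R.T@t,d/np.linalg.norm(d)
def onz(n,uv,z):
    o,d=ray(n,uv); return o+d*(z-o[2])/d[2]
def onplane(n,uv,p,nn):
    o,d=ray(n,uv); return o+d*(np.dot(p-o,nn)/np.dot(d,nn))
def tri(a,b):
    o1,d1=ray("scene",a);o2,d2=ray("top",b)
    s=np.linalg.lstsq(np.c_[d1,-d2],o2-o1,rcond=None)[0]
    p,q=o1+s[0]*d1,o2+s[1]*d2; return (p+q)/2,np.linalg.norm(p-q)
def crop(im,x0,y0,w,h,k,f):
    cv2.imwrite(f,cv2.resize(im[y0:y0+h,x0:x0+w,::-1],None,fx=k,fy=k,interpolation=cv2.INTER_CUBIC))
E
python3 - <<'E'
from h import *
a=cv2.imread("pics/scene0.png")[:,:,::-1];b=cv2.imread("pics/top0.png")[:,:,::-1]
A=cv2.resize(a[190:270,290:370],None,fx=5,fy=5,interpolation=2);B=cv2.resize(b[100:180,285:365],None,fx=5,fy=5,interpolation=2)
cv2.imwrite("pics/c0.png",np.hstack([A,B])[:,:,::-1])
def cen(im,m):
    n,l,s,c=cv2.connectedComponentsWithStats(m.astype(np.uint8)); return [(c[i].round(1),s[i,4],s[i,:4]) for i in range(1,n) if s[i,4]>40]
E
```

```text
(no output)
```

View pics/c0.png

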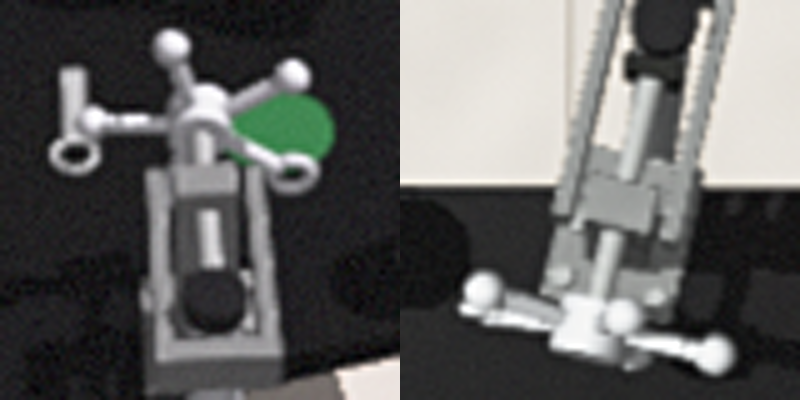

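The left half is the scene crop, seen from behind. Its balls are at scene px (324.4,199.4), (348.6,205.2) and (309,214), and the lock eye is at (349,224.4), low on the robot's left. The other ring belongs to the opener. The matching balls in the top view are at (329.6,163.4), (302,158) and (348.4,170.8). Next I triangulate them.

```bash
cat >> h.py <<'E'
def wheelfit(hub,yaw,pts):
    pass
E
python3 - <<'E'
from h import *
from scipy.optimize import least_squares
S=[(324.4,199.4),(348.6,205.2),(309,214)];T=[(329.6,163.4),(302,158),(348.4,170.8)]
P=[]
for s,t in zip(S,T):
    p,e=tri(s,t);P.append(p);print(p.round(4),round(e,4))
P=np.array(P)
# ball centres: hub + .078*(y*(-sin a)+z*cos a), known hub z .135, ball k at q+1.257k
ks=[2,1,3]
def model(v):
    hx,hy,yaw,q=v; yv=np.array([-np.sin(yaw),np.cos(yaw),0])
    return np.array([np.array([hx,hy,.135])-.078*np.sin(q+1.2566*k)*yv+.078*np.cos(q+1.2566*k)*np.array([0,0,1]) for k in ks])
r=least_squares(lambda v:(model(v)-P).ravel(),[*P[:,:2].mean(0),-.2,-2.2])
print(r.x.round(4),"deg",np.degrees(r.x[2:]).round(1));print((r.fun.reshape(3,3)*1000).round(1))
hx,hy,yaw,q=r.x; n=np.array([np.cos(yaw),np.sin(yaw),0]);yv=np.array([-n[1],n[0],0])
e=onplane("scene",(349,224.4),np.array([hx,hy,.135]),n);d=e-[hx,hy,.135]
print("eye",e.round(4),"r",np.linalg.norm(d),"q",np.degrees(np.arctan2(-d@yv,d[2])))
print("hub px",proj("scene",[hx,hy,.135]),proj("top",[hx,hy,.135]))
for nme,uv,z in [("mug",(266,149),.092),("candle",(379,181.5),.085),("coaster",(296,201),.007),("openerring",(343,206),.006),("openerend",(338,232),.006)]:
    print(nme,onz("top",uv,z).round(3))
E
```

```text
[ 0.5357 -0.043   0.2097] 0.0005
[0.556  0.0399 0.1786] 0.0015
[ 0.5233 -0.0995  0.1416] 0.0038
[ 0.5407 -0.0239 -0.231  -2.2601] deg [ -13.2 -129.5]
[[ 0.6  0.1  0.8]
 [-0.2  0.2 -1.6]
 [-0.4 -0.2 -1.8]]
eye [0.557  0.0453 0.0802] r 0.08982391616947648 q -127.59735192529891
hub px [[329.91590992 214.5303691 ]] [[323.24415536 165.13967926]]
mug [0.598 0.161 0.092]
candle [ 0.496 -0.202  0.085]
coaster [0.435 0.069 0.007]
openerring [ 0.42  -0.09   0.006]
openerend [ 0.332 -0.074  0.006]
```

The measurement is consistent, with fit residuals under 2 mm. The hub is at (0.541,-0.024), the clamp yaw is -13°, and q is about -129°. The upper arms lean -57° (k=1) and +15° (k=2).

The plan is three pushes with closed fingers: k=2 to about +50°, then k=1, then the eye's arm. First I go above the hub, aligned with the wheel plane.

```bash
python3 -m crank '[0,0,-0.03,0,0.0,0,0,-0.06,0,0.0,-0.02,-0.012,-0.06,0,0,-0.05,-0.031,-0.06,-2,0,-0.085,-0.052,-0.06,-4,0,-0.12,-0.074,-0.06,-6,0,-0.155,-0.096,-0.06,-8,0,-0.19,-0.117,-0.06,-10,0,-0.225,-0.139,-0.06,-13.3,0,-0.26,-0.16,-0.06,-13.3,0,-0.285,-0.176,-0.06,-13.3,0,-0.295,-0.182,-0.06,-13.3,0]' 20
python3 - <<'E'
from h import *
s=state();print(s["tcp_pos"],s["ee_rot"])
R=cv2.Rodrigues(s["ee_rot"])[0]
d=np.array([.5407,-.0239,.363])-s["tcp_pos"];print("to stage, tool axes",R.T@d, "toolx",R[:,0],"y",R[:,1])
E
```

```text
t: 1.3
tcp_pos: [0.4179, 0.1735, 0.3635]
ee_rot: [-0.365, -3.12, 0.001]
wrist_force: [-0.7, 0.6, -0.8]
gripper_width: -0.0001
grasp_force: 0.0
[0.41789823 0.17354467 0.36353718] [-3.64573128e-01 -3.11990576e+00  9.37800943e-04]
to stage, tool axes [-0.16501623 -0.16381168  0.0005794 ] toolx [-9.73058121e-01  2.30559635e-01  3.85685268e-04] y [ 2.30559361e-01  9.73058047e-01 -6.46241349e-04]
```

```bash
python3 -m crank '[-0.025,-0.022,0,0,0,-0.06,-0.053,0,0,0,-0.095,-0.084,0,0,0,-0.13,-0.115,0,0,0,-0.155,-0.136,0,0,0,-0.165,-0.146,0,0,0,-0.165,-0.146,0,0,0,-0.165,-0.146,0.02,0,0,-0.165,-0.146,0.04,0,0,-0.165,-0.146,0.04,0,0,-0.165,-0.146,0.04,0,0]'
python3 - <<'E'
from h import *
a=camera("scene");b=camera("top");s=state();print(s["tcp_pos"],s["wrist_force"])
A=cv2.resize(a[160:240,285:365],None,fx=5,fy=5,interpolation=2);B=cv2.resize(b[110:190,285:365],None,fx=5,fy=5,interpolation=2)
cv2.imwrite("pics/c1.png",np.hstack([A,B])[:,:,::-1])
E
```

```text
t: 2.4
tcp_pos: [0.5439, -0.0027, 0.3245]
ee_rot: [-0.357, -3.121, -0.001]
wrist_force: [-0.3, -1.4, 0.2]
gripper_width: -0.0001
grasp_force: 0.0
[ 0.5444401  -0.00323151  0.32530394] [-1.02888107  0.50933778  0.80414939]
```

View pics/c1.png

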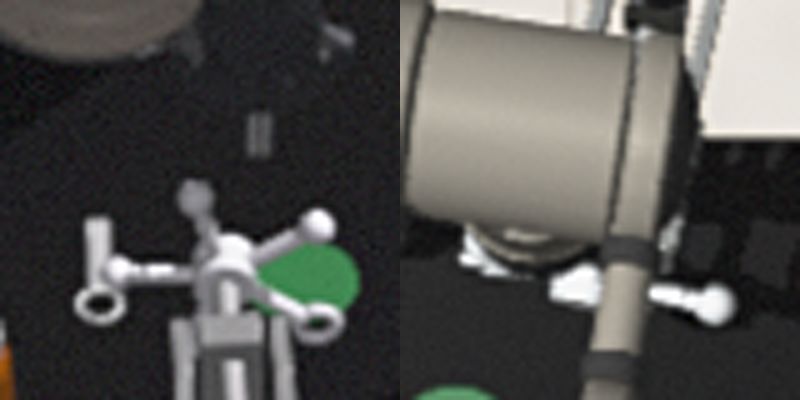

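Scene view: the closed finger pads show at about (337,189), hanging over the gap left of the k=2 ball at (324,199), as intended. In the top view the arm hides the gap. Now I descend and push k=2 to the right.

```bash
python3 -m crank '[0,0,0.02,0,0,0,0,0.045,0,0,0,0,0.065,0,0,0,0,0.072,0,0,0,0,0.072,0,0,0,-0.005,0.072,0,0,0,-0.01,0.072,0,0,0,-0.014,0.073,0,0,0,-0.018,0.074,0,0,0,-0.022,0.075,0,0,0,-0.022,0.075,0,0]'
cat > look.py <<'E'
from h import *
import sys
a=camera("scene");b=camera("top");s=state();d=s["tcp_pos"]-[.5407,-.0239,.135]
n=np.array([.9736,-.2284,0]);y=np.array([.2284,.9736,0])
print("clamp frame TCP x,y,tip h",(d@n).round(4),(d@y).round(4),(d[2]-.073).round(4),"F",s["wrist_force"].round(1))
A=cv2.resize(a[170:240,290:370],None,fx=7,fy=7,interpolation=2)
cv2.imwrite(f"pics/{sys.argv[1]}.png",A[:,:,::-1])
hub=np.array([.5407,-.0239,.135]);c="wheel balls:"
# bright blobs in the wheel plane near r=78
g=a[:,:,:].min(2).astype(float)
best=[]
for th in np.radians(np.arange(-180,180,1)):
    v=[]
    for rr in (72,76,80,84):
        p=proj("scene",hub+rr/1000*(-np.sin(th)*y+np.array([0,0,np.cos(th)])))[0]
        v.append(g[int(round(p[1])),int(round(p[0]))])
    best.append(np.mean(v))
best=np.array(best)
fold=best.reshape(5,72).mean(0)
fold=sum(np.roll(fold,k) for k in range(-5,6))
m=int(fold.argmax());print("comb phase deg (mod 72), arms at",[m-180+72*k for k in range(5)])
E
python3 look.py d1
```

```text
t: 3.6
tcp_pos: [0.5396, -0.0259, 0.2494]
ee_rot: [0.361, 3.119, 0.001]
wrist_force: [0.1, 0.8, 1.0]
gripper_width: 0.0004
grasp_force: 0.8
clamp frame TCP x,y,tip h -0.0009 -0.002 0.041 F [0.1 0.9 1.4]
comb phase deg (mod 72), arms at [-120, -48, 24, 96, 168]
```

```bash
python3 -m crank '[0,-0.004,0.001,0,0,0,-0.008,0.003,0,0,0,-0.012,0.004,0,0,0,-0.016,0.006,0,0,0,-0.016,0.006,0,0]'; python3 look.py d2
```

```text
t: 4.2
tcp_pos: [0.5356, -0.0414, 0.2423]
ee_rot: [-0.361, -3.12, -0.001]
wrist_force: [1.1, 2.1, -0.0]
gripper_width: 0.0
grasp_force: 1.2
clamp frame TCP x,y,tip h -0.0011 -0.0182 0.0345 F [1.2 2.1 0.1]
comb phase deg (mod 72), arms at [-173, -101, -29, 43, 115]
```

View pics/d2.png

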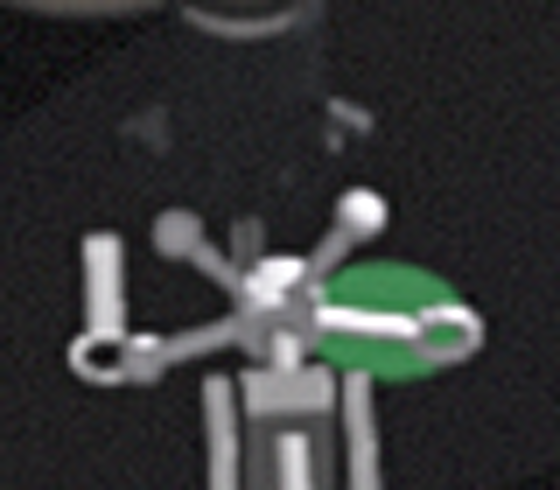

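The picture shows k=2 pushed to about +43° (ball at px (315,203)), k=1 at -29° and the eye at -101°, now level on the robot's left. Next I back off, lift, cross over k=1 and descend on its left.

```bash
python3 -m crank '[0,0.004,-0.01,0,0,0,0.006,-0.04,0,0,0,0.006,-0.075,0,0,0,0.02,-0.085,0,0,0,0.05,-0.085,0,0,0,0.08,-0.085,0,0,0,0.098,-0.085,0,0,0,0.098,-0.07,0,0,0,0.098,-0.04,0,0,0,0.098,-0.015,0,0,0,0.098,-0.01,0,0,0,0.098,-0.01,0,0]'; python3 look.py d3
```

```text
t: 5.5
tcp_pos: [0.5577, 0.0546, 0.2525]
ee_rot: [-0.359, -3.119, 0.001]
wrist_force: [-0.9, 0.4, 1.2]
gripper_width: -0.0002
grasp_force: 0.0
clamp frame TCP x,y,tip h -0.0005 0.0804 0.0462 F [-0.7 -0.2 -0.7]
comb phase deg (mod 72), arms at [-176, -104, -32, 40, 112]
```

```bash
python3 -m crank '[0,-0.008,0,0,0,0,-0.014,0,0,0,0,-0.019,-0.001,0,0,0,-0.024,-0.003,0,0,0,-0.029,-0.004,0,0,0,-0.034,-0.006,0,0,0,-0.039,-0.007,0,0,0,-0.044,-0.008,0,0,0,-0.049,-0.009,0,0,0,-0.054,-0.01,0,0,0,-0.058,-0.01,0,0,0,-0.058,-0.01,0,0]'; python3 look.py d4
```

```text
t: 6.8
tcp_pos: [0.5445, -0.003, 0.2626]
ee_rot: [-0.361, -3.12, 0.001]
wrist_force: [-0.7, 0.5, 0.2]
gripper_width: 0.0001
grasp_force: 0.1
clamp frame TCP x,y,tip h -0.0013 0.0215 0.0543 F [-0.2 -1.2 -0.8]
comb phase deg (mod 72), arms at [-139, -67, 5, 77, 149]
```

```bash
python3 -m crank '[0,-0.004,0,0,0,0,-0.008,0,0,0,0,-0.012,0,0,0,0,-0.016,0.001,0,0,0,-0.02,0.002,0,0,0,-0.024,0.003,0,0,0,-0.028,0.004,0,0,0,-0.032,0.005,0,0,0,-0.036,0.007,0,0,0,-0.040,0.009,0,0,0,-0.042,0.009,0,0,0,-0.042,0.009,0,0]'; python3 look.py d5
```

```text
t: 8.1
tcp_pos: [0.5351, -0.0433, 0.2536]
ee_rot: [-0.36, -3.12, -0.0]
wrist_force: [1.8, 1.1, -0.6]
gripper_width: 0.0
grasp_force: 0.8
clamp frame TCP x,y,tip h -0.0011 -0.0201 0.0457 F [-0.3  1.6  0.4]
comb phase deg (mod 72), arms at [-178, -106, -34, 38, 110]
```

View pics/d5.png

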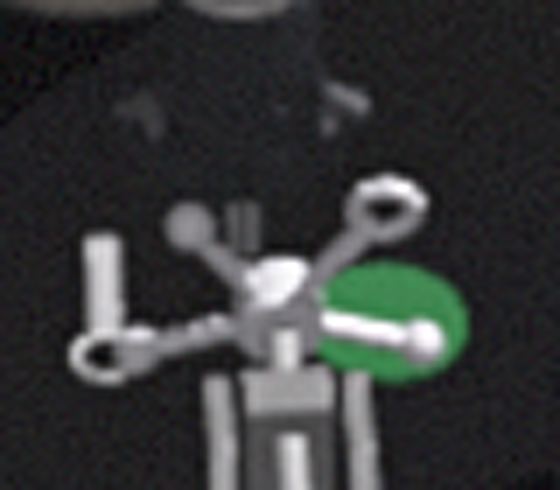

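k=1 is at about +38°, and the eye's arm is upper left at about -34° (ring at px (345,199)). Now the last arm.

```bash
python3 -m crank '[0,0.004,-0.01,0,0,0,0.006,-0.04,0,0,0,0.006,-0.075,0,0,0,0.03,-0.09,0,0,0,0.07,-0.09,0,0,0,0.105,-0.09,0,0,0,0.12,-0.09,0,0,0,0.122,-0.07,0,0,0,0.122,-0.035,0,0,0,0.122,-0.015,0,0,0,0.122,-0.012,0,0,0,0.122,-0.012,0,0]'; python3 look.py d6
```

```text
t: 9.4
tcp_pos: [0.5631, 0.0754, 0.2662]
ee_rot: [-0.36, -3.12, 0.001]
wrist_force: [-0.4, 0.3, 0.2]
gripper_width: -0.0
grasp_force: 0.0
clamp frame TCP x,y,tip h -0.0004 0.1021 0.0595 F [-0.1  1.4  0.3]
comb phase deg (mod 72), arms at [-110, -38, 34, 106, 178]
```

```bash
python3 -m crank '[0,-0.008,0,0,0,0,-0.016,0,0,0,0,-0.021,-0.001,0,0,0,-0.026,-0.003,0,0,0,-0.031,-0.005,0,0,0,-0.036,-0.007,0,0,0,-0.041,-0.009,0,0,0,-0.046,-0.01,0,0,0,-0.051,-0.011,0,0,0,-0.054,-0.012,0,0,0,-0.057,-0.012,0,0,0,-0.057,-0.012,0,0]'
cat >> look.py <<'E'
# eye: centre of ring area among bright pixels in the upper plane
def measure(a):
    pts=[]
    for yy in np.arange(-.06,.06,.001):
        for hh in np.arange(.066,.112,.001):
            p=proj("scene",hub+yy*y+[0,0,hh])[0]; 
            if g[int(round(p[1])),int(round(p[0]))]>110: pts.append((yy,hh))
    return np.array(pts)
P=measure(a)
if len(P): print("eye px bbox y",P[:,0].min().round(4),P[:,0].max().round(4),"h",P[:,1].min().round(4),P[:,1].max().round(4),"mean",P.mean(0).round(4),len(P))
E
python3 look.py d7
```

```text
t: 10.7
tcp_pos: [0.5499, 0.0197, 0.2778]
ee_rot: [-0.361, -3.12, 0.0]
wrist_force: [0.3, 1.5, 1.2]
gripper_width: 0.0001
grasp_force: 0.7
clamp frame TCP x,y,tip h -0.0011 0.0447 0.0694 F [ 0.8 -0.1  0.5]
comb phase deg (mod 72), arms at [-152, -80, -8, 64, 136]Traceback (most recent call last):
  File "look.py", line 30, in <module>
    P=measure(a)
  File "look.py", line 27, in measure
    p=proj("scene",hub+yy*y+[0,0,hh])[0];
      ~~~~^^^^^^^^^^^^^^^^^^^^^^^^^^^
  File "h.py", line 7, in proj
    c,R,t=cam(n); X=(R@np.atleast_2d(P).T).T+t; s=X[:,:2]/X[:,2:]
          ~~~^^^
  File "h.py", line 4, in cam
    c=calibration(n); R=cv2.Rodrigues(np.array(c["rvec"],float))[0]; return c,R,np.array(c["tvec"],float)
ValueError: time passes only in moves, steps and waits
```

View pics/d7.png

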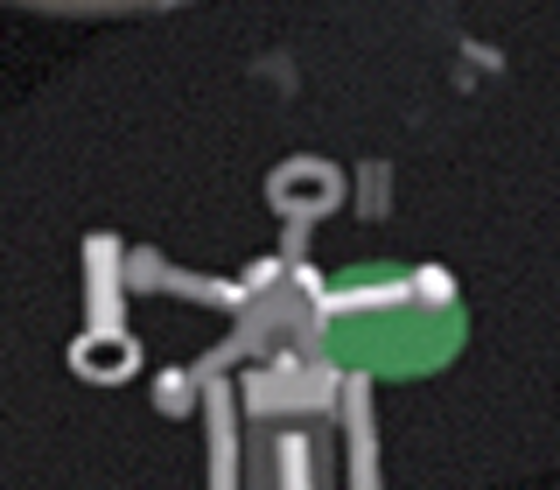

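The eye is nearly upright, with its ring centre at px (333.6,196.7). Other balls are at (351.9,210.9), (311,208.6) and (314.7,225.7). I'll work out the angle from these.

Run:
```python
from h import *
n=np.array([.9736,-.2284,0]);y=np.array([.2284,.9736,0])
for hub in (np.array([.5407,-.0239,.135]),):
  for uv,k in [((333.6,196.7),0),((351.9,210.9),4),((311,208.6),1),((314.7,225.7),2)]:
    d=onplane("scene",uv,hub,n)-hub
    a=np.degrees(np.arctan2(-d@y,d[2])); print(k,round(np.linalg.norm(d),4),(d@y).round(4),d[2].round(4),"q",(round(a-72*k,1)+180)%360-180)
```

```text
0 0.0874 0.0126 0.0865 q -8.300000000000011
4 0.0806 0.0793 0.0145 q -7.600000000000023
1 0.0753 -0.0677 0.0329 q -7.900000000000006
2 0.0792 -0.0565 -0.0555 q -9.5
```

```bash
python3 -m crank '[0,-0.003,0,0,0,0,-0.006,-0.001,0,0,0,-0.009,-0.001,0,0,0,-0.0115,-0.001,0,0,0,-0.0125,-0.001,0,0,0,-0.0125,-0.001,0,0,0,-0.0125,-0.001,0,0]'; sed -i '/^# eye/,$d' look.py; python3 look.py d8
```

```text
t: 11.5
tcp_pos: [0.5471, 0.0078, 0.2788]
ee_rot: [-0.36, -3.121, 0.001]
wrist_force: [-0.1, 1.8, 1.1]
gripper_width: -0.0001
grasp_force: 0.4
clamp frame TCP x,y,tip h -0.001 0.0324 0.0707 F [0.1 0.4 0.6]
comb phase deg (mod 72), arms at [-142, -70, 2, 74, 146]
```

View pics/d8.png

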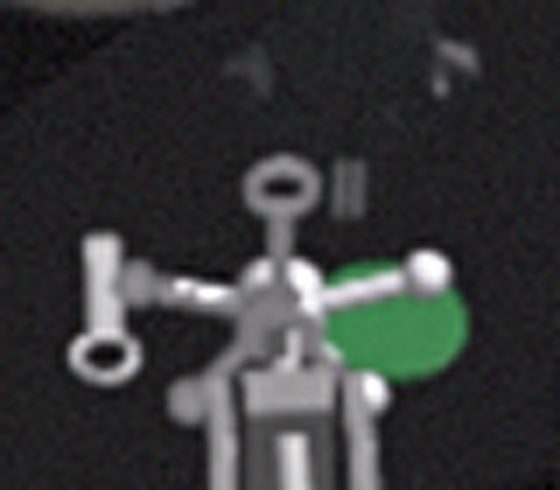

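The eye looks upright, with its ring centre at px (330.4,196.7) and balls at (351.4,208.9), (309.6,210.4), (316.9,227.1) and (343.1,226.1). I retreat left and up, then check.

```bash
python3 -m crank '[0,0.01,0,0,0,0,0.025,0,0,0,0,0.03,-0.02,0,0,0,0.03,-0.06,0,0,0,0.03,-0.1,0,0,0.03,0.03,-0.12,0,0,0.06,0.03,-0.12,0,0,0.1,0.03,-0.12,0,0,0.12,0.03,-0.12,0,0,0.12,0.03,-0.12,0,0]'; python3 look.py d9;  python3 - <<'E'
from h import *
n=np.array([.9736,-.2284,0]);y=np.array([.2284,.9736,0])
hub=np.array([.5407,-.0239,.135])
for uv,k in [((330.4,196.7),0),((351.4,208.9),4),((309.6,210.4),1),((316.9,227.1),2),((343.1,226.1),3)]:
    d=onplane("scene",uv,hub,n)-hub
    a=np.degrees(np.arctan2(-d@y,d[2])); print(k,round(np.linalg.norm(d),4),(d@y).round(4),"q",(round(a-72*k,1)+180)%360-180)
print(state()["dq"].round(3))
E
```

```text
t: 12.6
tcp_pos: [0.4353, 0.0661, 0.3997]
ee_rot: [0.357, 3.12, 0.001]
wrist_force: [0.4, 0.2, 0.5]
gripper_width: -0.0001
grasp_force: 0.0
clamp frame TCP x,y,tip h -0.1208 0.0632 0.1913 F [0.1 0.4 0.5]
comb phase deg (mod 72), arms at [-143, -71, 1, 73, 145]
0 0.087 0.0015 q -1.0
4 0.081 0.0771 q -0.30000000000001137
1 0.0769 -0.073 q -0.30000000000001137
2 0.0798 -0.0484 q -1.4000000000000057
3 0.0799 0.0494 q 2.1000000000000227
[-0.015  0.028 -0.017 -0.    -0.002 -0.004]
```

View pics/d9.png

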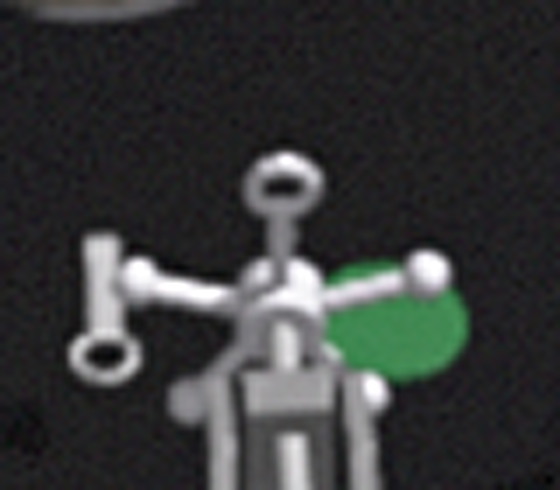

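The wheel stayed put after I pulled clear. The eye is upright at px (330.4,196.7), with q = 0 ± 1°, and the coaster and opener have not moved.

```bash
python3 -m crank '[0,0,0,0,0,0,0,0,0,0,0,0,0,0,0]'; python3 -c "
from bench import bot
print(bot.sign_off())"
```

```text
t: 13.0
tcp_pos: [0.4378, 0.0645, 0.3985]
ee_rot: [-0.361, -3.12, -0.0]
wrist_force: [0.2, -0.6, -0.6]
gripper_width: -0.0
grasp_force: 0.0
the job is handed in; nothing more can be done
None
```

I tightened the clamp with three gentle pushes, so the lock eye now points straight up to within about 1° as measured from the camera; the arm is clear, the wheel is at rest, and the job was handed in at 13 s.

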